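Vent the vacuum dry box, open its drawer and store the vial

TASK

Press the vent plunger on top of the dry box all the way down to its stop and hold it a moment, to let the air in; only then pull the drawer out by its handle as far as it goes. Keeping the little screw-cap vial upright, stand it gently in the drawer, without dropping it, and leave the drawer fully open for the samples still to come; do not shift the other glassware and bottles.

Things in the scene. Friction and masses are not known exactly. Their poses are not given: they have to be found in the camera images.
- dry_box: White box 170 (x) x 160 (y) x 85 mm high, fixed to the worktop, with one grey-fronted drawer. Origin: centre of its underside. Its drawer front faces its own -x (which points roughly across the worktop to the robot's right, world -y); z up. On its flat top (85 mm up), in the corners away from the drawer: the vent plunger at own (x, y) = (45, 45) mm and a flat round gauge, 13 mm high, at (45, -40) mm.
- plunger (a joint): Vent plunger travel in m: 0 = up, 0.010 = down at its stop. A spring pushes it up: about 2.5 N to start it, 6 N fully down; it comes back up when let go.
- plunger_top (a point): Centre of the top face of the plunger's black round head (28 mm across, 8 mm thick, top face 33 mm above the box's top when up). Moves down with it.
- drawer (a joint): Drawer opening in m: 0 = shut, 0.100 = fully open at its stop. It slides along the box's own -x with about 3 N of friction, with no spring, and stays where it is left.
- drawer_handle (a point): Middle of the drawer's handle: a level steel bar 10 mm thick and 84 mm long, parallel to the box's own y, 40 mm in front of the drawer front (35 mm clear behind the bar), 55 mm above the worktop. The drawer front's top edge is 81 mm above the worktop. Axes as the box's; moves with the drawer.
- drawer_floor (a point): A point on the drawer's inner floor, 13 mm above the worktop: the middle of the part that lies uncovered when the drawer is fully open. The uncovered floor reaches 50 mm either way along the box's x from here (to the drawer front, and to the front of the box) and 67 mm either way along y; steel side walls are 45 mm high above the floor, the drawer front 68 mm. Axes as the box's; moves with the drawer.
- vial: Small glass sample vial with a white screw cap of the same width, 23 mm across, 48 mm tall, standing on the worktop, about 22 g; the only vial there. Origin: centre of its underside; z up through the cap.
- beaker: Bystander: clear beaker 57 mm across, 73 mm tall. Origin: centre of its underside.
- stopper: Bystander: tapered rubber stopper 32 mm across, 27 mm tall. Origin: centre of its underside.
- amber_bottle: Bystander: brown bottle with a cap, 58 mm across, 122 mm tall. Origin: centre of its underside.
- plastic_bottle: Bystander: white bottle with a screw cap, 48 mm across, 100 mm tall. Origin: centre of its underside.
Not all that is in view belongs to the job. Of the things shaped like the vial, the glass one is meant.

How it is judged:
By the outcome, as a careful person would: the job done as asked, in the order asked, and still so for the second after the job is handed in, with the robot touching nothing.
It also fails if it takes over 64 s, if anything falls off the work surface, if the arm or the gripper's body presses on something with over 40 N, if the wrist force passes 120 N, or if a joint passes its speed limit or range.

ROBOT

A 6-joint arm with a two-finger parallel gripper is mounted at the origin on a cart in front of the work surface, level with it; the furniture and walls round the work are solid. World frame = base frame: x ahead of the robot, y to its left, z up, the work surface at z = 0. Lengths are in m, angles in rad, forces in N, time in s.
With the tool pointing down it reaches from about 0.275 to 0.975 m from the base axis. Payload 8.4 kg.
Tool frame: the origin (TCP) lies on the centre line of the jaws, within the pads' length; the fingertips stand 11 mm ahead of it and the grasp point (between the pads) lies 8 mm behind it; z points along the fingers, y is the line along which they close (so a half turn about z gives the same grasp; the last joint's range is limited). The gripper opens to 92 mm and grips with 3 to 60 N. Pads are 20 mm wide; open, the fingers measure 128 mm over their backs; the gripper's body (75 mm by 189 mm) begins 69 mm behind the grasp point.
Start: joints at [1.232, 0.353, 1.633, -0, 1.155, -0.002], TCP at [0.207, 0.59, 0.226] pointing down, gripper open.
Joint ranges: [-2.63, 2.63], [-0.92, 2.1], [0.06, 2.66], [-1.3, 4.44], [0, 2.69], [-3.02, 3.02]. Speed limits (rad/s): [2.22, 2.22, 2.79, 3.14, 3.14, 3.14].

INTERFACE

Orientations are given as a 3x3 rotation matrix whose columns are the frame's x, y, z axes.
In Python, from workcell import robot gives the robot as it stands.
- The arm moves only by the tool servo_tool, never from a script. Its arguments are lists of equal length, an entry for each row: "travel": the shift along the tool's x, y, z in mm, a list of three; "rot": the turn, a rotation vector about the tool's x, y, z in rad, a list of three. A call has 1 to 12 rows; each row is the pose to reach, as a shift and turn from the pose commanded when the call began, along the tool's axes at that moment; what a row does not reach only later rows make up. A row lasts 1/12 s, in which the tool goes at most 41.7 mm and 7.16 degrees, less where a joint would pass 70% of its speed; a pose out of reach is approached as far as the arm can. A call with a gripper value outside its range is refused whole. "grip" is the closure, from 0 (fully open) to 1 (shut), set as the call begins (left out, the last holds). The fingers move at their own pace and stop on an object; "newtons" is the grip in N (left out, the last holds). Time passes only in rows, so rows that repeat a pose let the fingers close. It gives the time, the measured TCP pose, the force, the opening and the grip force at its end, in the units of the state.
- robot.state(): the state, without advancing time (a new reading comes with each control period).
- robot.capture(name): name is "scene" or "top"; returns a dict with "color" (400x640x3 uint8, blue, green, red), "fx", "fy", "cx", "cy" (pixels), "world_from_camera" (4x4, takes a point from camera to world coordinates). Camera axes: x right, y down, z forward; pixel columns grow to the right and rows downward; lengths in m; the calibration is good to about 2 mm. A picture is of the moment at which its call begins. There is no depth.
- robot.sign_off(): hands the job in; it is judged then, once.
The state is a dict: "clock": time; "qpos": joint angles; "joint_vel": joint speeds; "joint_efforts": joint torques, N m; "ee_pos": TCP position; "eef_rot": TCP orientation; "contact_force": force on the tool from outside, world axes, zero at the start; "ft_torque": the same for the moment, N m; "finger_gap": finger opening in m; "grip_force": force on a finger pad.
Only numpy, scipy, OpenCV 4.12 (cv2) and the standard library are available. Lean on these libraries where they do the work, as an engineer would, in place of code of your own. Each camera call takes 0.05 s, during which the arm holds its last target. There are 200 camera calls.

## Working session

There is one attempt and no reset: what is moved stays moved. The work goes in short steps, Python scripts to look and compute and a tool call to move; the robot and the scene stay as the last step left them, time stands still between calls to the robot, and variables do not carry over. Pictures are saved under pics/ and viewed, at most 10 in all, crops included, and the job is handed in when it is done.

Besides the shell and the picture viewer there is one more tool, called after "Request:" as name(argument=value, ...), one argument or row to a line, values as JSON. servo_tool: Moves the arm, as the interface text tells. Its arguments: {"type":"object","properties":{"travel":{"type":"array"},"rot":{"type":"array"},"grip":{"type":"number"},"newtons":{"type":"number"}},"required":["travel","rot"]}

```bash
mkdir -p pics; cat > h.py <<'E'
import numpy as np, cv2, pickle
from workcell import robot
def cap(n,f):
    c=robot.capture(n); cv2.imwrite(f'pics/{f}.png',c['color']); pickle.dump(c,open(f'pics/{f}.pkl','wb')); return c
def load(f): return pickle.load(open(f'pics/{f}.pkl','rb'))
def px2w(c,u,v,z):
    T=np.array(c['world_from_camera']); d=T[:3,:3]@[(u-c['cx'])/c['fx'],(v-c['cy'])/c['fy'],1]; o=T[:3,3]
    return o+d*(z-o[2])/d[2]
def w2px(c,p):
    T=np.array(c['world_from_camera']); q=T[:3,:3].T@(np.array(p)-T[:3,3]); return np.array([c['fx']*q[0]/q[2]+c['cx'],c['fy']*q[1]/q[2]+c['cy']])
E
python3 - <<'E'
from h import *
np.set_printoptions(precision=3,suppress=True)
for n in('scene','top'):
    c=cap(n,n+'0'); print(n,c['fx'],np.array(c['world_from_camera']))
s=robot.state(); print(s['clock'],s['ee_pos'],s['eef_rot'],s['contact_force'],s['finger_gap'])
E
```

```text
scene 511.8295714856178 [[ 0.846 -0.289  0.449 -0.2  ]
 [-0.534 -0.445  0.719 -1.084]
 [-0.008 -0.848 -0.531  0.935]
 [ 0.     0.     0.     1.   ]]
top 458.4988845811615 [[-0.018 -0.997  0.073  0.425]
 [-1.     0.018  0.002  0.052]
 [-0.003 -0.073 -0.997  1.558]
 [ 0.     0.     0.     1.   ]]
0.1 [0.206 0.589 0.225] [[-0.944  0.33  -0.   ]
 [ 0.33   0.944 -0.001]
 [ 0.    -0.001 -1.   ]] [0.658 0.073 0.365] 0.09176354501487104
```

View pics/scene0.png

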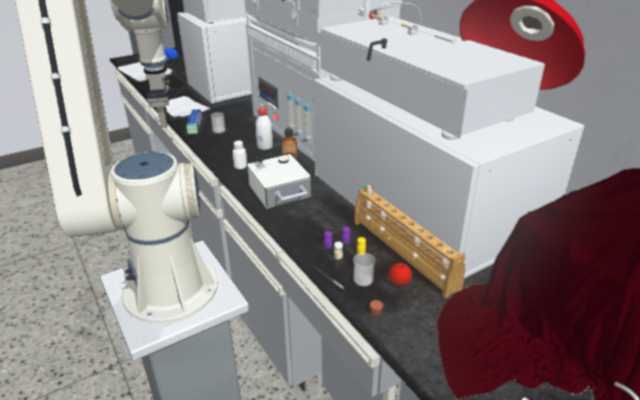

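View pics/top0.png

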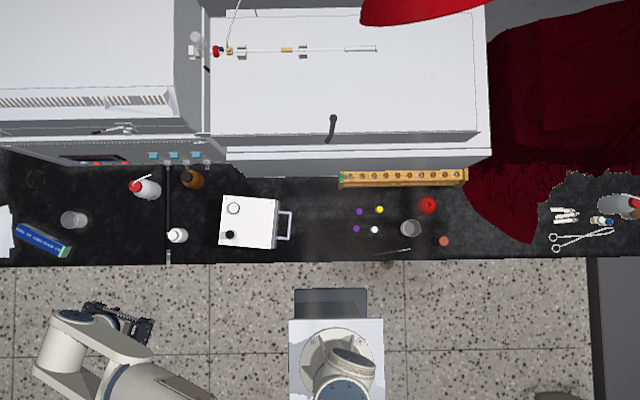

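Top view: dry box at (250,222), handle at (285,226), black plunger at (229,235), gauge at (233,208). Things that could be the vial: purple (359,211), purple (356,229), yellow (379,209) and white-capped (375,229). By the description I choose the white-capped one. The beaker is at (410,228) and the stopper at (444,241). Next, a close crop to check.

```bash
python3 - <<'E'
from h import *
a=load('top0')['color'][185:255,210:300]; b=load('top0')['color'][195:255,340:460]; d=load('scene0')['color'][150:212,240:320]; e=load('scene0')['color'][220:320,310:420]
f=lambda i:cv2.resize(i,(400,300),interpolation=cv2.INTER_CUBIC)
cv2.imwrite('pics/crop.png',np.vstack([np.hstack([f(a),f(b)]),np.hstack([f(d),f(e)])]))
E
```

```text
(no output)
```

View pics/crop.png

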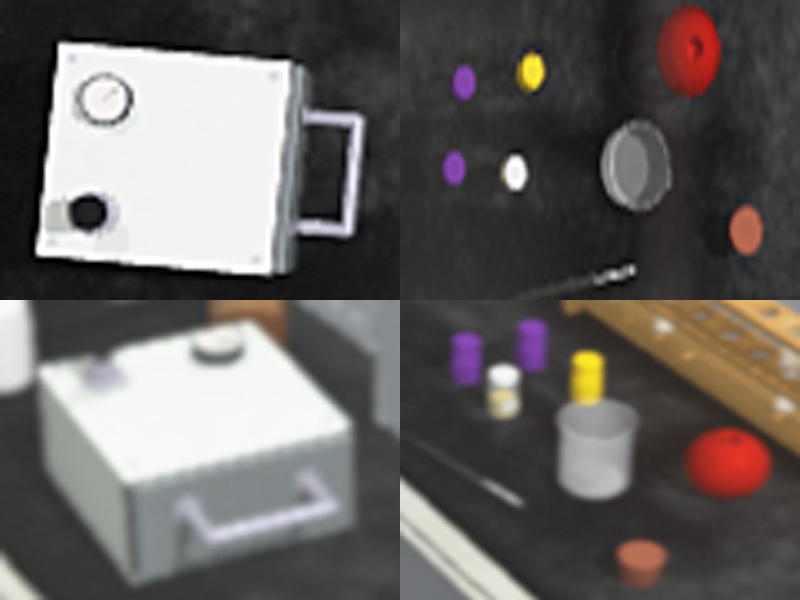

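```bash
python3 - <<'E'
from h import *
from scipy.optimize import least_squares
np.set_printoptions(precision=4,suppress=True)
c=load('top0'); s=load('scene0')
def A(x,y): return ((x+.5)*.225+209.5,(y+.5)*70/300+184.5)
def D(x,y): return ((x+.5)*.2+239.5,(y-300+.5)*62/300+149.5)
obs=[(c,A(60,43),(.085,-.08,.085)),(c,A(37,257),(.085,.08,.085)),(c,A(295,62),(-.085,-.08,.085)),(c,A(272,275),(-.085,.08,.085)),
(c,A(89,212),(.045,.045,.118)),(c,A(104,99),(.045,-.04,.098)),
(c,A(354,176),(-.125,0,.06)),
(s,D(40,370),(.085,.08,.085)),(s,D(257,318),(.085,-.08,.085))]
def P(p,q):
    x,y,t=p; C,S=np.cos(t),np.sin(t); return [x+C*q[0]-S*q[1],y+S*q[0]+C*q[1],q[2]]
f=lambda p:np.concatenate([w2px(k,P(p,q))-np.array(o) for k,o,q in obs])
r=least_squares(f,[.4,.2,1.57],loss='soft_l1'); p=r.x; print(p); print(f(p).reshape(-1,2))
for n,q in dict(plunger=(.045,.045,.118),handle=(-.125,0,.055),floor_open=(-.135,0,.013)).items(): print(n,P(p,q))
# vial
u,v=340+115.5*.3-.5,195+172.5*.2-.5
print('vial',px2w(c,u,v,.048), 'scene',px2w(s,310+104*.275-.5,220+(372-300)/3-.5,.048))
for n,x,y,z in(('beaker',635,165,.073),('purp',455,168,.05),('purp2',465,82,.05),('yel',531,72,.05)): print(n,px2w(c,340+x*.3-120,195+y*.2,z))
E
```

```text
[0.4776 0.2794 1.4608]
[[ 0.2702 -0.2296]
 [ 0.1127 -0.6035]
 [-0.196   0.1533]
 [ 0.0542  0.1074]
 [-0.0003  0.0841]
 [ 0.6472 -0.0959]
 [-2.9866 -0.3802]
 [-0.0694  0.4573]
 [-0.8371  1.4971]]
plunger [np.float64(0.4378368508046627), np.float64(0.32911197976481293), 0.118]
handle [np.float64(0.46389493550060107), np.float64(0.15519827638874395), 0.055]
floor_open [np.float64(0.4627967165018578), np.float64(0.1452587635721719), 0.013]
vial [ 0.4469 -0.1326  0.048 ] scene [ 0.4492 -0.1284  0.048 ]
beaker [ 0.4476 -0.2471  0.073 ]
purp [ 0.4492 -0.0745  0.05  ]
purp2 [ 0.5055 -0.0858  0.05  ]
yel [ 0.5109 -0.1511  0.05  ]
```

The crops confirm the vial: clear glass with a white cap at top (374.5,229.4), next to solid purple and yellow dummies. First I move above the plunger, closing the fingers and aligning with the box.

Request:
servo_tool(
  travel=[
    [-35, -19, 0],
    [-70, -38, 0],
    [-105, -57, 0],
    [-140, -76, 0],
    [-175, -95, 5],
    [-210, -114, 15],
    [-245, -133, 25],
    [-275, -151, 35],
    [-295, -163, 45],
    [-305, -169, 55],
    [-305, -169, 60],
    [-305, -169, 60],
  ],
  rot=[
    [0, 0, -0.02],
    [0, 0, -0.04],
    [0, 0, -0.06],
    [0, 0, -0.09],
    [0, 0, -0.12],
    [0, 0, -0.15],
    [0, 0, -0.18],
    [0, 0, -0.2],
    [0, 0, -0.22],
    [0, 0, -0.227],
    [0, 0, -0.227],
    [0, 0, -0.227],
  ],
  grip=1,
  newtons=20,
)

```text
clock: 1.1
ee_pos: [0.438, 0.3288, 0.1643]
eef_rot: [[-0.994, 0.111, -0.002], [0.111, 0.994, -0.001], [0.002, -0.002, -1.0]]
contact_force: [-0.6, -0.1, -0.6]
finger_gap: 0.0138
grip_force: 0.0
```

Request:
servo_tool(
  travel=[
    [0, 0, 8],
    [0, 0, 16],
    [0, 0, 24],
    [0, 0, 29],
    [0, 0, 33],
    [0, 0, 36],
    [0, 0, 39],
    [0, 0, 42],
    [0, 0, 44],
    [0, 0, 45],
    [0, 0, 46],
    [0, 0, 46],
  ],
  rot=[
    [0, 0, 0],
    [0, 0, 0],
    [0, 0, 0],
    [0, 0, 0],
    [0, 0, 0],
    [0, 0, 0],
    [0, 0, 0],
    [0, 0, 0],
    [0, 0, 0],
    [0, 0, 0],
    [0, 0, 0],
    [0, 0, 0],
  ],
)

```text
clock: 2.1
ee_pos: [0.4384, 0.3297, 0.1197]
eef_rot: [[-0.994, 0.11, -0.0], [0.11, 0.994, 0.0], [0.0, 0.0, -1.0]]
contact_force: [-4.0, 1.2, 4.8]
finger_gap: 0.0004
grip_force: 2.8
```

Request:
servo_tool(
  travel=[
    [0, 0, 1],
    [0, 0, 2],
    [0, 0, 3],
    [0, 0, 3],
  ],
  rot=[
    [0, 0, 0],
    [0, 0, 0],
    [0, 0, 0],
    [0, 0, 0],
  ],
)

```text
clock: 2.43
ee_pos: [0.4387, 0.3299, 0.1191]
eef_rot: [[-0.994, 0.11, 0.0], [0.11, 0.994, 0.001], [-0.0, 0.001, -1.0]]
contact_force: [-9.4, -4.2, 29.7]
finger_gap: 0.0006
grip_force: 14.7
```

The force jumped to 30 N at the expected stop height. I ease off slightly and hold.

Request:
servo_tool(
  travel=[
    [0, 0, -1],
    [0, 0, -1],
    [0, 0, -1],
    [0, 0, -1],
    [0, 0, -1],
    [0, 0, -1],
    [0, 0, -1],
    [0, 0, -1],
    [0, 0, -1],
    [0, 0, -1],
    [0, 0, -1],
    [0, 0, -1],
  ],
  rot=[
    [0, 0, 0],
    [0, 0, 0],
    [0, 0, 0],
    [0, 0, 0],
    [0, 0, 0],
    [0, 0, 0],
    [0, 0, 0],
    [0, 0, 0],
    [0, 0, 0],
    [0, 0, 0],
    [0, 0, 0],
    [0, 0, 0],
  ],
)

```text
clock: 3.43
ee_pos: [0.4386, 0.3298, 0.1192]
eef_rot: [[-0.994, 0.11, 0.0], [0.11, 0.994, 0.001], [-0.0, 0.001, -1.0]]
contact_force: [-7.1, -1.8, 19.3]
finger_gap: 0.0008
grip_force: 9.9
```

Request:
servo_tool(
  travel=[
    [0, 0, -15],
    [0, 0, -35],
    [-5, -20, -42],
    [-13, -52, -42],
    [-22, -88, -42],
    [-30, -122, -42],
    [-37, -150, -42],
    [-42, -170, -42],
    [-44, -177, -42],
    [-44, -179, -42],
    [-44, -179, -42],
    [-44, -179, -42],
  ],
  rot=[
    [0, 0, 0],
    [0, 0, 0],
    [0, 0, 0],
    [0, 0, 0],
    [0, 0, 0],
    [0, 0, 0],
    [0, 0, 0],
    [0, 0, 0],
    [0, 0, 0],
    [0, 0, 0],
    [0, 0, 0],
    [0, 0, 0],
  ],
  grip=0.72,
)

```text
clock: 4.43
ee_pos: [0.4629, 0.1477, 0.1596]
eef_rot: [[-0.994, 0.109, 0.0], [0.109, 0.994, 0.0], [-0.0, 0.0, -1.0]]
contact_force: [0.0, 0.3, -0.3]
finger_gap: 0.0259
grip_force: 0.0
```

```bash
python3 - <<'E'
from h import *
c=cap('scene','s1'); cv2.imwrite('pics/s1c.png',cv2.resize(c['color'][100:230,200:360],(800,600)[:2],interpolation=cv2.INTER_CUBIC))
for n,p in dict(tip=(.4638,.1465,.148),h1=(.4638,.1465,.055)).items(): print(n,w2px(c,p))
E
```

```text
tip [293.31512727 171.25554856]
h1 [294.39665842 196.41166481]
```

View pics/s1c.png

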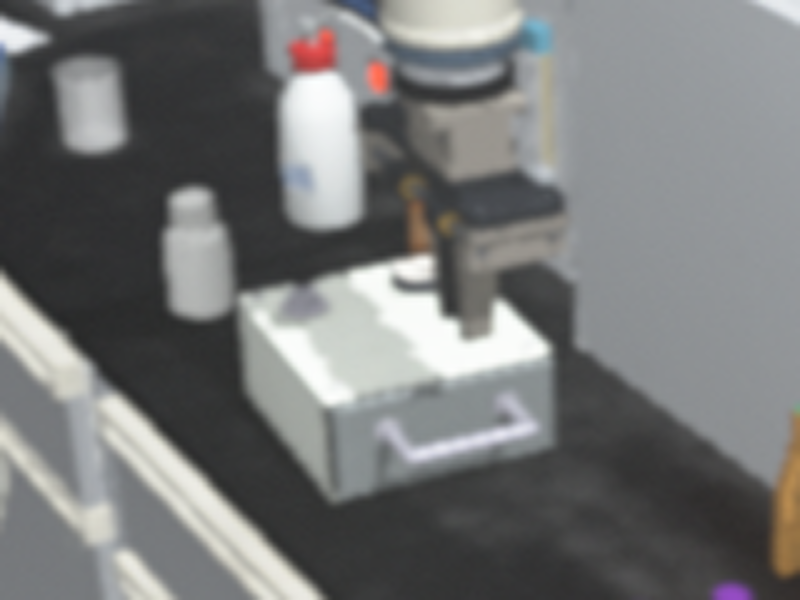

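The handle's middle is at scene pixel (294.6,195.8), and it was predicted at (294.4,196.4). That agrees, so I descend around the bar.

Request:
servo_tool(
  travel=[
    [0, 0, 20],
    [0, 0, 42],
    [0, 0, 62],
    [0, 0, 75],
    [0, 0, 82],
    [0, 0, 88],
    [0, 0, 93],
    [0, 0, 98],
    [0, 0, 104],
    [0, 0, 109],
    [0, 0, 112],
    [0, 0, 112],
  ],
  rot=[
    [0, 0, 0],
    [0, 0, 0],
    [0, 0, 0],
    [0, 0, 0],
    [0, 0, 0],
    [0, 0, 0],
    [0, 0, 0],
    [0, 0, 0],
    [0, 0, 0],
    [0, 0, 0],
    [0, 0, 0],
    [0, 0, 0],
  ],
)

```text
clock: 5.48
ee_pos: [0.4624, 0.1467, 0.0471]
eef_rot: [[-0.994, 0.11, -0.001], [0.11, 0.994, -0.0], [0.001, -0.0, -1.0]]
contact_force: [-0.5, -0.5, 0.6]
finger_gap: 0.0258
grip_force: 0.0
```

No contact on the way down. Now I close on the bar.

Request:
servo_tool(
  travel=[
    [0, 0, 0],
    [0, 0, 0],
    [0, 0, 0],
    [0, 0, 0],
    [0, 0, 0],
    [0, 0, 0],
  ],
  rot=[
    [0, 0, 0],
    [0, 0, 0],
    [0, 0, 0],
    [0, 0, 0],
    [0, 0, 0],
    [0, 0, 0],
  ],
  grip=1,
  newtons=20,
)

```text
clock: 5.98
ee_pos: [0.4629, 0.147, 0.0478]
eef_rot: [[-0.994, 0.11, 0.001], [0.11, 0.994, 0.0], [-0.001, 0.0, -1.0]]
contact_force: [-0.0, 1.9, 1.7]
finger_gap: 0.0092
grip_force: 20.0
```

Bar gripped (gap 9 mm). I pull along tool −y.

Request:
servo_tool(
  travel=[
    [0, -5, 0],
    [0, -14, 0],
    [0, -24, 0],
    [0, -34, 0],
    [0, -44, 0],
    [0, -54, 0],
    [0, -64, 0],
    [0, -74, 0],
    [0, -84, 0],
    [0, -91, 0],
    [0, -96, 0],
    [0, -98, 0],
  ],
  rot=[
    [0, 0, 0],
    [0, 0, 0],
    [0, 0, 0],
    [0, 0, 0],
    [0, 0, 0],
    [0, 0, 0],
    [0, 0, 0],
    [0, 0, 0],
    [0, 0, 0],
    [0, 0, 0],
    [0, 0, 0],
    [0, 0, 0],
  ],
)

```text
clock: 6.98
ee_pos: [0.4522, 0.0484, 0.0477]
eef_rot: [[-0.994, 0.11, 0.001], [0.11, 0.994, -0.0], [-0.001, -0.0, -1.0]]
contact_force: [1.3, 5.4, 4.8]
finger_gap: 0.0091
grip_force: 20.0
```

Request:
servo_tool(
  travel=[
    [0, -1, 0],
    [0, -2, 0],
    [0, -3, 0],
    [0, -4, 0],
    [0, -4, 0],
  ],
  rot=[
    [0, 0, 0],
    [0, 0, 0],
    [0, 0, 0],
    [0, 0, 0],
    [0, 0, 0],
  ],
)

```text
clock: 7.4
ee_pos: [0.4523, 0.0481, 0.0478]
eef_rot: [[-0.994, 0.113, 0.002], [0.113, 0.994, 0.005], [-0.001, 0.005, -1.0]]
contact_force: [1.5, 31.0, 2.2]
finger_gap: 0.0095
grip_force: 20.0
```

The stop was reached (31 N, about 99.5 mm of travel). I relax, open a little and rise.

Request:
servo_tool(
  travel=[
    [0, 2, 0],
    [0, 3, 0],
    [0, 3, 0],
  ],
  rot=[
    [0, 0, 0],
    [0, 0, 0],
    [0, 0, 0],
  ],
)

```text
clock: 7.65
ee_pos: [0.4523, 0.0485, 0.0477]
eef_rot: [[-0.994, 0.109, 0.001], [0.109, 0.994, 0.0], [-0.001, 0.0, -1.0]]
contact_force: [1.4, 4.9, 4.9]
finger_gap: 0.009
grip_force: 20.0
```

Request:
servo_tool(
  travel=[
    [0, 0, 0],
    [0, 0, 0],
    [0, 0, 0],
    [0, 0, 0],
    [0, 0, 0],
    [0, 0, -5],
    [0, 0, -15],
    [0, 0, -35],
    [0, 0, -60],
    [0, 0, -85],
    [0, 0, -105],
    [0, 0, -105],
  ],
  rot=[
    [0, 0, 0],
    [0, 0, 0],
    [0, 0, 0],
    [0, 0, 0],
    [0, 0, 0],
    [0, 0, 0],
    [0, 0, 0],
    [0, 0, 0],
    [0, 0, 0],
    [0, 0, 0],
    [0, 0, 0],
    [0, 0, 0],
  ],
  grip=0.72,
)

```text
clock: 8.65
ee_pos: [0.4543, 0.0487, 0.157]
eef_rot: [[-0.994, 0.11, 0.007], [0.11, 0.994, 0.001], [-0.007, 0.001, -1.0]]
contact_force: [1.4, 0.3, 1.5]
finger_gap: 0.0258
grip_force: 0.0
```

```bash
python3 - <<'E'
from h import *
np.set_printoptions(precision=4,suppress=True)
for n,(r,q) in dict(top=((222,237,367,383),.048),scene=((236,250,331,346),.048)).items():
    c=load(n+'0'); r0,r1,c0,c1=r; g=c['color'][r0:r1,c0:c1].min(2).astype(float); print(g.astype(int)[::1]) if n=='scene' else 0
    w=np.clip(g-90,0,None); v,u=np.mgrid[r0:r1,c0:c1]; u=(w*u).sum()/w.sum(); v=(w*v).sum()/w.sum(); print(n,u,v,px2w(c,u,v,q))
c=load('top0')
for z in(0,.09): print('rack front',px2w(c,375,187,z))
s=load('scene0'); print(w2px(s,[.447,-.1315,.048]),w2px(s,[.447,-.1315,0]))
d=robot.capture('top'); cv2.imwrite('pics/t1c.png',cv2.resize(d['color'][180:260,210:460],(800,256)[:2],interpolation=cv2.INTER_CUBIC))
E
```

```text
top 374.171001552795 229.07938664596273 [ 0.4466 -0.1327  0.048 ]
[[ 60  56  53  51  51  52  52  54  53  55  53  55  57  63  66]
 [ 61  56  52  51  52  50  51  53  55  54  55  53  56  59  64]
 [ 62  55  53  52  52  53  52  52  55  56  55  54  54  56  61]
 [ 63  57  52  52  54  55  55  55  56  55  54  53  52  55  59]
 [ 63  57  52  52  57  66  75  78  73  67  57  53  52  54  59]
 [ 62  55  54  62  86 112 132 138 132 113  87  62  53  55  59]
 [ 61  56  61  95 146 185 205 211 204 183 144  97  63  55  59]
 [ 59  56  72 131 200 233 241 241 240 234 202 142  82  57  57]
 [ 59  57  80 146 218 242 245 246 245 243 228 165  96  59  56]
 [ 59  59  80 143 210 237 244 245 244 241 227 165  94  59  57]
 [ 60  59  79 129 187 225 237 242 242 237 213 151  86  56  56]
 [ 60  60  75 114 163 201 225 232 233 224 190 132  77  54  57]
 [ 57  61  73 108 144 175 198 211 211 195 160 113  70  53  57]
 [ 53  57  73 104 132 152 165 173 173 162 140 104  68  53  54]]
scene 338.1261530113945 245.13374932175802 [ 0.4451 -0.1347  0.048 ]
rack front [ 0.5906 -0.1453  0.    ]
rack front [ 0.5811 -0.1339  0.09  ]
[338.0642 244.3256] [337.9154 257.618 ]
```

View pics/t1c.png

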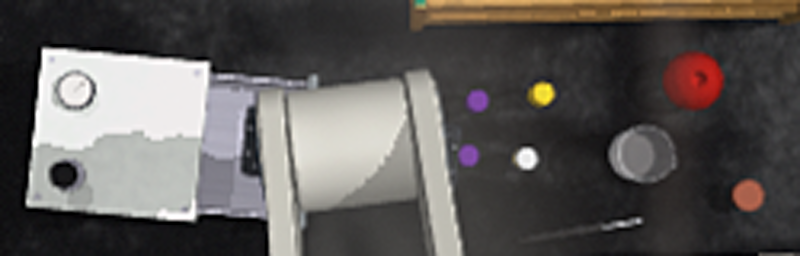

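The drawer is open at left and the vial at crop (527,158) has not moved. I move over it, turned about 45° to stay clear of the neighbours.

Request:
servo_tool(
  travel=[
    [-1, -10, 0],
    [-2, -30, 0],
    [-4, -58, 0],
    [-6, -88, 0],
    [-8, -118, 0],
    [-11, -145, 0],
    [-12, -165, 0],
    [-13, -175, 0],
    [-13, -180, 0],
    [-13, -180, 0],
    [-13, -180, 0],
    [-13, -180, 0],
  ],
  rot=[
    [0, 0, 0.04],
    [0, 0, 0.1],
    [0, 0, 0.18],
    [0, 0, 0.26],
    [0, 0, 0.34],
    [0, 0, 0.42],
    [0, 0, 0.5],
    [0, 0, 0.57],
    [0, 0, 0.63],
    [0, 0, 0.66],
    [0, 0, 0.68],
    [0, 0, 0.68],
  ],
  grip=0.54,
  newtons=8,
)

```text
clock: 9.7
ee_pos: [0.444, -0.1322, 0.1516]
eef_rot: [[-0.702, 0.712, -0.002], [0.712, 0.702, 0.001], [0.002, -0.001, -1.0]]
contact_force: [0.0, 0.3, 0.5]
finger_gap: 0.0422
grip_force: 0.0
```

Request:
servo_tool(
  travel=[
    [-1, 1, 10],
    [-2, 2, 30],
    [-2, 2, 52],
    [-2, 2, 72],
    [-2, 2, 84],
    [-2, 2, 92],
    [-2, 2, 100],
    [-2, 2, 108],
    [-2, 2, 115],
    [-2, 2, 121],
    [-2, 2, 125],
    [-2, 2, 125],
  ],
  rot=[
    [0, 0, 0],
    [0, 0, 0],
    [0, 0, 0],
    [0, 0, 0],
    [0, 0, 0],
    [0, 0, 0],
    [0, 0, 0],
    [0, 0, 0],
    [0, 0, 0],
    [0, 0, 0],
    [0, 0, 0],
    [0, 0, 0],
  ],
)

```text
clock: 10.7
ee_pos: [0.4476, -0.1318, 0.027]
eef_rot: [[-0.704, 0.71, -0.001], [0.71, 0.704, 0.0], [0.001, -0.0, -1.0]]
contact_force: [-0.3, -0.3, 0.3]
finger_gap: 0.0421
grip_force: 0.0
```

Request:
servo_tool(
  travel=[
    [0, 0, 0],
    [0, 0, 0],
    [0, 0, 0],
    [0, 0, 0],
    [0, 0, 0],
    [0, 0, 0],
    [0, 0, 0],
  ],
  rot=[
    [0, 0, 0],
    [0, 0, 0],
    [0, 0, 0],
    [0, 0, 0],
    [0, 0, 0],
    [0, 0, 0],
    [0, 0, 0],
  ],
  grip=1,
  newtons=8,
)

```text
clock: 11.28
ee_pos: [0.4482, -0.132, 0.0279]
eef_rot: [[-0.704, 0.71, 0.001], [0.71, 0.704, -0.0], [-0.001, 0.0, -1.0]]
contact_force: [0.4, 0.9, 5.3]
finger_gap: 0.023
grip_force: 8.0
```

Request:
servo_tool(
  travel=[
    [0, 0, -2],
    [0, 0, -6],
    [0, 0, -14],
    [0, 0, -26],
    [0, 0, -40],
    [0, 0, -56],
    [0, 0, -72],
    [0, 0, -88],
    [0, 0, -102],
    [0, 0, -112],
    [0, 0, -118],
    [0, 0, -120],
  ],
  rot=[
    [0, 0, 0],
    [0, 0, 0],
    [0, 0, 0],
    [0, 0, 0],
    [0, 0, 0],
    [0, 0, 0],
    [0, 0, 0],
    [0, 0, 0],
    [0, 0, 0],
    [0, 0, 0],
    [0, 0, 0],
    [0, 0, 0],
  ],
)

```text
clock: 12.28
ee_pos: [0.4483, -0.132, 0.1487]
eef_rot: [[-0.704, 0.71, 0.001], [0.71, 0.704, -0.0], [-0.001, 0.001, -1.0]]
contact_force: [-1.2, 0.4, -0.0]
finger_gap: 0.0225
grip_force: 8.0
```

Request:
servo_tool(
  travel=[
    [3, 4, 0],
    [10, 11, 0],
    [22, 24, 0],
    [38, 42, 0],
    [57, 63, 0],
    [78, 86, 0],
    [99, 109, 0],
    [120, 132, 0],
    [140, 154, 0],
    [156, 172, 0],
    [168, 186, 0],
    [176, 195, 0],
  ],
  rot=[
    [0, 0, 0],
    [0, 0, 0],
    [0, 0, 0],
    [0, 0, 0],
    [0, 0, 0],
    [0, 0, 0],
    [0, 0, 0],
    [0, 0, 0],
    [0, 0, 0],
    [0, 0, 0],
    [0, 0, 0],
    [0, 0, 0],
  ],
)

```text
clock: 13.28
ee_pos: [0.4616, 0.1327, 0.1467]
eef_rot: [[-0.705, 0.709, -0.001], [0.709, 0.705, -0.0], [0.001, -0.001, -1.0]]
contact_force: [-0.3, 0.6, -0.1]
finger_gap: 0.0227
grip_force: 8.0
```

Request:
servo_tool(
  travel=[
    [5, 5, 0],
    [8, 8, 0],
    [10, 10, 0],
    [10, 10, 0],
    [10, 10, 0],
  ],
  rot=[
    [0, 0, 0],
    [0, 0, 0],
    [0, 0, 0],
    [0, 0, 0],
    [0, 0, 0],
  ],
)

```text
clock: 13.7
ee_pos: [0.4624, 0.1439, 0.1475]
eef_rot: [[-0.704, 0.711, -0.0], [0.711, 0.704, -0.0], [-0.0, -0.0, -1.0]]
contact_force: [0.4, -0.9, -0.4]
finger_gap: 0.023
grip_force: 8.0
```

```bash
python3 - <<'E'
from h import *
c=cap('scene','s2'); cv2.imwrite('pics/s2c.png',cv2.resize(c['color'][100:270,220:400],(635,600),interpolation=cv2.INTER_CUBIC))
E
```

```text
(no output)
```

View pics/s2c.png

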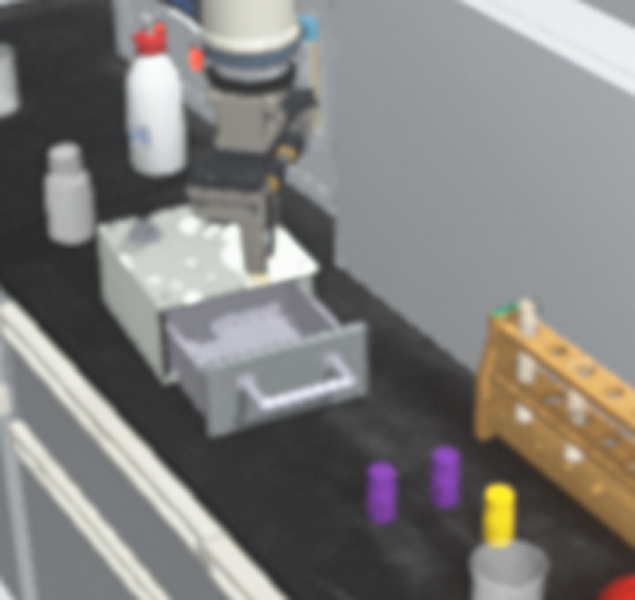

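The vial is held at crop (258,275), above the open drawer, and the neighbours are unmoved. I lower it.

Request:
servo_tool(
  travel=[
    [0, 0, 5],
    [0, 0, 14],
    [0, 0, 26],
    [0, 0, 39],
    [0, 0, 52],
    [0, 0, 64],
    [0, 0, 76],
    [0, 0, 86],
    [0, 0, 94],
    [0, 0, 99],
    [0, 0, 102],
    [0, 0, 102],
  ],
  rot=[
    [0, 0, 0],
    [0, 0, 0],
    [0, 0, 0],
    [0, 0, 0],
    [0, 0, 0],
    [0, 0, 0],
    [0, 0, 0],
    [0, 0, 0],
    [0, 0, 0],
    [0, 0, 0],
    [0, 0, 0],
    [0, 0, 0],
  ],
)

```text
clock: 14.75
ee_pos: [0.4623, 0.1444, 0.0451]
eef_rot: [[-0.704, 0.71, -0.001], [0.71, 0.704, -0.0], [0.0, -0.001, -1.0]]
contact_force: [-0.2, -0.6, -0.1]
finger_gap: 0.0226
grip_force: 8.0
```

Request:
servo_tool(
  travel=[
    [0, 0, 1],
    [0, 0, 1],
    [0, 0, 2],
    [0, 0, 2],
    [0, 0, 3],
    [0, 0, 3],
    [0, 0, 3],
  ],
  rot=[
    [0, 0, 0],
    [0, 0, 0],
    [0, 0, 0],
    [0, 0, 0],
    [0, 0, 0],
    [0, 0, 0],
    [0, 0, 0],
  ],
)

```text
clock: 15.33
ee_pos: [0.4625, 0.1445, 0.0426]
eef_rot: [[-0.704, 0.71, 0.0], [0.71, 0.704, 0.0], [-0.0, 0.0, -1.0]]
contact_force: [0.9, -0.8, -0.4]
finger_gap: 0.0227
grip_force: 8.0
```

Request:
servo_tool(
  travel=[
    [0, 0, 0.5],
    [0, 0, 1],
    [0, 0, 1.5],
    [0, 0, 1.5],
    [0, 0, 1.5],
  ],
  rot=[
    [0, 0, 0],
    [0, 0, 0],
    [0, 0, 0],
    [0, 0, 0],
    [0, 0, 0],
  ],
)

```text
clock: 15.75
ee_pos: [0.4625, 0.1445, 0.041]
eef_rot: [[-0.704, 0.71, -0.0], [0.71, 0.704, -0.0], [0.0, -0.0, -1.0]]
contact_force: [0.3, -0.3, -0.4]
finger_gap: 0.0228
grip_force: 8.0
```

Request:
servo_tool(
  travel=[
    [0, 0, 0.5],
    [0, 0, 1],
    [0, 0, 1],
    [0, 0, 1],
  ],
  rot=[
    [0, 0, 0],
    [0, 0, 0],
    [0, 0, 0],
    [0, 0, 0],
  ],
)

```text
clock: 16.08
ee_pos: [0.4626, 0.1445, 0.0405]
eef_rot: [[-0.704, 0.71, 0.0], [0.71, 0.704, -0.0], [-0.0, 0.0, -1.0]]
contact_force: [-1.5, -0.9, 8.6]
finger_gap: 0.0223
grip_force: 8.0
```

Contact with the floor (8.6 N) at the expected height. I ease off, release and rise.

Request:
servo_tool(
  travel=[
    [0, 0, -0.5],
    [0, 0, -0.5],
  ],
  rot=[
    [0, 0, 0],
    [0, 0, 0],
  ],
)

```text
clock: 16.25
ee_pos: [0.4626, 0.1445, 0.0407]
eef_rot: [[-0.704, 0.71, 0.0], [0.71, 0.704, 0.0], [-0.0, 0.0, -1.0]]
contact_force: [-0.1, 0.7, -0.8]
finger_gap: 0.0229
grip_force: 8.0
```

Request:
servo_tool(
  travel=[
    [0, 0, 0],
    [0, 0, 0],
    [0, 0, 0],
    [0, 0, 0],
    [0, 0, 0],
    [0, 0, 0],
    [0, 0, -4],
    [0, 0, -12],
    [0, 0, -26],
    [0, 0, -46],
    [0, 0, -70],
    [0, 0, -95],
  ],
  rot=[
    [0, 0, 0],
    [0, 0, 0],
    [0, 0, 0],
    [0, 0, 0],
    [0, 0, 0],
    [0, 0, 0],
    [0, 0, 0],
    [0, 0, 0],
    [0, 0, 0],
    [0, 0, 0],
    [0, 0, 0],
    [0, 0, 0],
  ],
  grip=0.54,
)

```text
clock: 17.25
ee_pos: [0.4621, 0.1444, 0.1369]
eef_rot: [[-0.704, 0.71, -0.001], [0.71, 0.704, -0.0], [0.0, -0.001, -1.0]]
contact_force: [1.2, -0.5, 0.4]
finger_gap: 0.0426
grip_force: 0.0
```

Request:
servo_tool(
  travel=[
    [0, 0, -30],
    [0, 0, -60],
    [0, 0, -90],
    [0, 0, -115],
    [0, 0, -130],
    [0, 0, -130],
  ],
  rot=[
    [0, 0, 0],
    [0, 0, 0],
    [0, 0, 0],
    [0, 0, 0],
    [0, 0, 0],
    [0, 0, 0],
  ],
)

```text
clock: 17.75
ee_pos: [0.4642, 0.145, 0.2698]
eef_rot: [[-0.704, 0.71, 0.006], [0.71, 0.704, 0.002], [-0.003, 0.006, -1.0]]
contact_force: [0.7, 1.0, -0.1]
finger_gap: 0.042
grip_force: 0.0
```

```bash
python3 - <<'E'
from h import *
c=cap('scene','s3'); cv2.imwrite('pics/s3c.png',cv2.resize(c['color'][100:270,220:400],(635,600),interpolation=cv2.INTER_CUBIC))
print(w2px(c,[.4625,.1445,.061]),w2px(c,[.4525,.0485,.055]))
E
```

```text
[294.28516451 195.22878091] [306.98609617 211.75607914]
```

View pics/s3c.png

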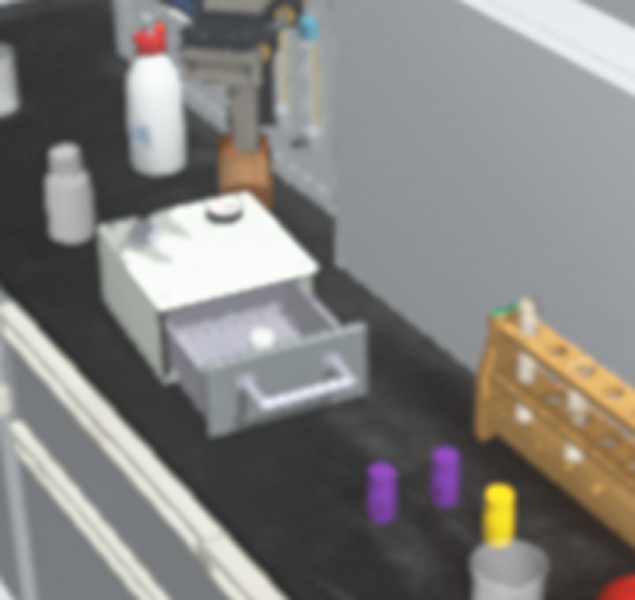

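The cap is at crop (262,338), exactly where an upright vial would show it. The drawer is fully out, the bystanders are unmoved and the gripper is clear.

```bash
python3 -c "
from workcell import robot; print(robot.sign_off())"
```

```text
the job is handed in; nothing more can be done
None
```

The job is handed in, with no verdict returned: the plunger was pressed to its stop and held for about a second, then the drawer pulled out to its stop and left open, and the vial stood upright in it at about 18 s; the other items looked unmoved in the last view, though the stopper was outside that crop.

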